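Take the sleeved cell out of the sliding-door rest case and pack it

ROBOT

A 7-joint arm with a two-finger parallel gripper is mounted at the origin on the work surface. World frame = base frame: x ahead of the robot, y to its left, z up, the work surface at z = 0. Lengths are in m, angles in rad, forces in N, time in s.
With the tool pointing down it reaches from about 0.4 to 0.875 m from the base axis. Payload 6.5 kg.
Tool frame: the origin (TCP) lies at the very end of the fingers, on their centre line; the grasp point (between the pads) lies 19 mm behind it; z points along the fingers, y is the line along which they close (so a half turn about z gives the same grasp; the last joint's range is limited). The gripper opens to 85 mm and grips with 20 to 120 N. Pads are 22 mm wide; open, the fingers measure 114 mm over their backs; the gripper's body (76 mm by 85 mm) begins 54 mm behind the grasp point. The pads swing forward as they close: fully open they stand 13 mm farther back than shut.
Start: joints at [-1.38, 0.536, -0.004, 1.538, 0.003, 1.067, -0.071], TCP at [0.165, 0.629, 0.195] pointing down, gripper open.
Joint ranges: [-2.7, 2.7], [-0.37, 2.16], [-1.27, 1.26], [0.24, 2.4], [-1.31, 4.45], [0.19, 1.91], [-2.76, 2.76]. Speed limits (rad/s): [2.39, 2.39, 3.14, 3.14, 3.14, 3.14, 3.14].

INTERFACE

Orientations are given as a unit quaternion [w, x, y, z].
In Python, from station import ctrl gives the robot as it stands.
- The arm moves only by the tool drive_tool, never from a script. Its argument "deltas" is a list that holds one entry, the list of rows, each a list of 5 numbers: the opening in per cent of the stroke, from 0 (shut) to 100 (fully open), then the shift along the world's x, y, z in cm, then the turn about the world's z in degrees. A call has 1 to 5 rows; each row shifts and turns the commanded pose from where the row before left it; what a row does not reach is not made up. A row lasts 1/12 s, in which the tool goes at most 41.7 mm and 7.16 degrees, less where a joint would pass 70% of its speed; a pose out of reach is approached as far as the arm can. A call with a gripper value outside its range is refused whole. The fingers move at their own pace and stop on an object; "squeeze" is the grip in N (left out, the last holds). Time passes only in rows, so rows that do not move let the fingers close. It gives the time, the measured TCP pose, the force, the opening and the grip force at its end, in the units of the state.
- ctrl.get_state(): the state, without advancing time (a new reading comes with each control period).
- ctrl.snapshot(name): name is "scene" or "side" or "wrist"; returns (picture, depth): 384x512x3 uint8, red, green, blue; 384x512 float32, m along the optical axis (not along the pixel's ray), 0 where there is no reading.
- ctrl.camera_info(name): a dict with "K" (3x3 intrinsics, pixels), "T" (4x4, takes a point from camera to world coordinates). Camera axes: x right, y down, z forward; pixel columns grow to the right and rows downward; lengths in m; the calibration is good to about 2 mm. A picture is of the moment at which its call begins: read the wrist's pose just before it. camera_info takes no time and is no camera call; for the wrist camera it gives the pose at the moment of the call.
- ctrl.hand_in(): hands the job in; it is judged then, once.
Trained networks look in the newest picture that a camera, given by its name, has taken for a name from the list of things; names that differ only in an ending like _2 or _b are one class to them, and where a whole thing is asked for, a point or a joint stands for the part that bears it (a point fixed in the world has none). Each returns a list of dicts, best first, with "confidence" (0 to 1); they miss things now and then, are a little off and sometimes report something else, mostly with a low value. They report only what shows in the picture. A call takes as long as a camera call.
- ctrl.spot_in(thing, camera): "point" ([x, y, z] in m, in the coordinates of the camera as it stood for that picture, good to about 4 mm: the middle of the surface that is visible of it).
- ctrl.silhouettes(thing, camera): "mask" (384x512 bool, what is visible of it).
The state is a dict: "time_s": time; "joint_pos": joint angles; "dq": joint speeds; "effort": joint torques, N m; "eef_pos": TCP position; "tool_rot": TCP orientation; "contact_force": force on the tool from outside, world axes, zero at the start; "ft_torque": the same for the moment, N m; "finger_gap": finger opening in m; "grasp_force": force on a finger pad.
Only numpy, scipy, OpenCV 4.12 (cv2) and the standard library are available. Lean on these libraries where they do the work, as an engineer would, in place of code of your own. Each camera call takes 0.05 s, during which the arm holds its last target. There are 200 camera calls.

TASK

One blue-sleeved cell is still in the rest case. Slide the clear door above it fully open, past the other door, take the blue cell out and lay it in the free groove of the white foam tray beside the other two, lowering it all the way down before letting go. Leave the bare aluminium cell and the cells already in the tray where they are.

Things in the scene. Friction and masses are not known exactly. Their poses are not given: they have to be found in the camera images.
- case: Rest case: fixed grey steel tub under two clear sliding doors, 270 (its x) x 520 (its y) x 129 mm high. Origin: centre of its underside, on the bench; x away from the robot at yaw 0 (yaw varies 0.12 rad either way), y along the doors' travel, +y its left end. One compartment left (+y), one right (-y), one cell in each; which holds the blue one varies. End members 119 mm high.
- left_nest (a point): Where a cell's centre lies in the left compartment: y = +140 mm of the case, 75 mm above the bench, cell along the case's x. Grey foam V saddles carry only the cell's ends; its middle 70 mm stands free on both sides for fingers, with foam 28 mm below its axis.
- right_nest (a point): The same in the right compartment, y = -140 mm of the case.
- left_door (a joint): Travel (m) of the left door, in the lower track: 0 shut, 0.21 fully open, under the right door. Opens towards the case's -y. Starts up to 0.02 ajar. About 2.5 N of friction; stays where left. Fully open it clears the case from y = +35 to +245 mm. Door top face 113 mm above the bench.
- right_door (a joint): The same for the right door, in the upper track: 0 shut, 0.21 fully open, over the left door. Opens towards the case's +y; fully open it clears y = -245 to -35 mm. Top face 123 mm above the bench. The left door's grip rail meets this door's inner edge when the two travels add up to 0.216: opening one fully pushes the other shut if it is ajar.
- left_door_grip (a point): Middle of the top edge of the left door's grip rail: an upright black bar on the door's outer (+y) end, 160 mm long along the case's x, 10 mm thick along its y, top 155 mm above the bench, standing 36 mm above the end member and 42 mm above its door. Moves with the door; when shut, y = +236 mm of the case. Axes as the case.
- right_door_grip (a point): The same for the right door: bar on its outer (-y) end, 160 x 10 mm, top 155 mm above the bench, 36 mm above the end member and 32 mm above its door; when shut, y = -236 mm of the case.
- blue_cell_center (a point): Centre of the blue-sleeved cylindrical cell in the case, the one to be packed: 40 mm diameter, 135 mm long over its small end studs, about 0.34 kg, lying level; its x axis runs along the cell.
- bare_cell_center (a point): Centre of the bare aluminium cell of the same size in the other compartment of the case; it stays there.
- tray: White foam packing tray in a carton sleeve, fixed, 258 (its x) x 178 (its y) x 38 mm high. Origin: centre of its underside; x away from the robot at yaw 0 (yaw varies 0.15 rad either way). Three V grooves run along its y at x = -80, 0, +80 mm; +80 (the far one) is free; the others hold blue cells. Saddles carry a cell's ends; the middle 70 mm is open for fingers, foam 28 mm below the cell's axis.
- free_groove (a point): Centre of a cell resting in the free groove, 42 mm above the bench; axes as the tray, so the groove and a cell in it run along its y. Foam top 38 mm above the bench; groove faces at 45 degrees, 48 mm wide at the top; 152 mm long between its end stops.
- tray_cell_near_center (a point): Centre of the blue cell in the tray's nearest groove, same size; stays there.
- tray_cell_mid_center (a point): Centre of the blue cell in the tray's middle groove, same size; stays there.

How it is judged:
By the outcome, as a careful person would: the job done as asked, in the order asked, and still so for the second after the job is handed in, with the robot touching nothing.
It also fails if it takes over 58 s, if anything falls off the work surface, if the arm or the gripper's body presses on something with over 40 N, if the wrist force passes 120 N, or if a joint passes its speed limit or range.

## Working session

There is one attempt and no reset: what is moved stays moved. The work goes in short steps, Python scripts to look and compute and a tool call to move; the robot and the scene stay as the last step left them, time stands still between calls to the robot, and variables do not carry over. Pictures are saved under pics/ and viewed, at most 10 in all, crops included, and the job is handed in when it is done.

Besides the shell and the picture viewer there is one more tool, called after ">>>" as name(argument=value, ...), one argument or row to a line, values as JSON. drive_tool: Moves the arm, as the interface text tells. Its arguments: {"type":"object","properties":{"deltas":{"type":"array","items":{"type":"array","items":{"type":"array","items":{"type":"number"}}}},"squeeze":{"type":"number"}},"required":["deltas"]}

```bash
ls; mkdir -p pics; cat > h.py <<'E'
from station import ctrl
import numpy as np, cv2
def snap(n,f=None):
    T=np.array(ctrl.camera_info(n)["T"]);K=np.array(ctrl.camera_info(n)["K"])
    im,d=ctrl.snapshot(n)
    if f: cv2.imwrite(f"pics/{f}.png",im[:,:,::-1])
    return im,d,K,T
def pts(m,d,K,T):
    v,u=np.nonzero(m&(d>0));z=d[v,u]
    P=np.stack([(u-K[0,2])*z/K[0,0],(v-K[1,2])*z/K[1,1],z,np.ones_like(z)])
    return (T@P)[:3].T
E
python3 - <<'E'
from h import *
for c in ["scene","side"]:
    im,d,K,T=snap(c,c+"1")
    print(c,T[:3,3].round(2))
    for t in ["case","left_door_grip","right_door_grip","blue_cell_center","bare_cell_center","tray","tray_cell_near_center","tray_cell_mid_center"]:
        for r in ctrl.spot_in(t,c)[:3]:
            print(t,round(r["confidence"],2),(T@np.r_[r["point"],1])[:3].round(3))
print(ctrl.get_state()["time_s"])
a=cv2.imread("pics/scene1.png");b=cv2.imread("pics/side1.png")
cv2.imwrite("pics/ab.png",cv2.resize(np.vstack([a,b]),(800,1200))[:600]) 
E
```

```text
pics
scene [1.06 0.52 0.81]
case 0.79 [ 0.581 -0.023  0.113]
left_door_grip 0.9 [0.54  0.043 0.114]
left_door_grip 0.73 [0.407 0.366 0.054]
left_door_grip 0.18 [ 0.582 -0.022  0.115]
right_door_grip 0.8 [ 0.546 -0.198  0.125]
blue_cell_center 0.27 [0.405 0.362 0.052]
tray 0.59 [0.523 0.357 0.023]
tray_cell_near_center 0.96 [0.405 0.365 0.053]
tray_cell_near_center 0.51 [0.48  0.359 0.06 ]
tray_cell_mid_center 0.59 [0.481 0.361 0.061]
side [ 0.95 -0.44  0.74]
case 0.78 [ 0.583 -0.166  0.121]
left_door_grip 0.78 [0.547 0.039 0.116]
right_door_grip 0.73 [ 0.562 -0.222  0.125]
tray 0.58 [0.522 0.344 0.027]
tray_cell_near_center 0.94 [0.405 0.344 0.058]
tray_cell_mid_center 0.6 [0.482 0.336 0.051]
0.9
```

View pics/scene1.png

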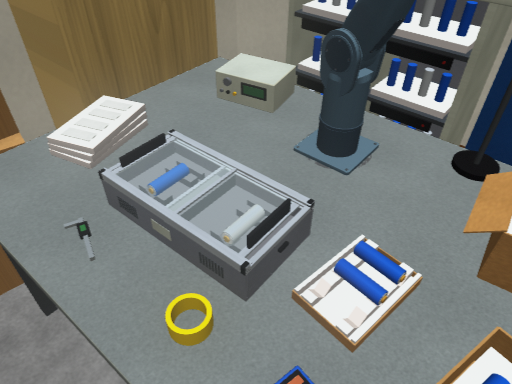

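View pics/side1.png

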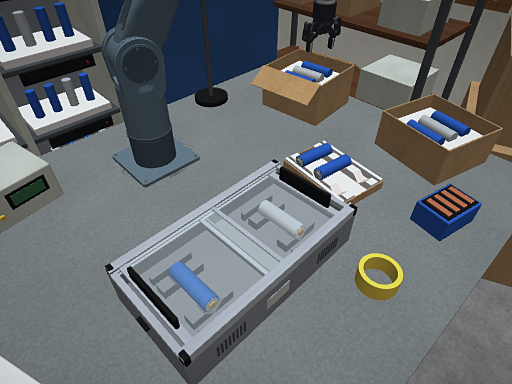

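The blue cell is in the right (-y) compartment, at scene (168,180) and side (190,285). The bare cell is in the left one. The tray's far groove is empty. Next I'll fit the poses.

```bash
cat > fit.py <<'E'
from h import *
def rect(P):
    (c,s,a)=cv2.minAreaRect(P[:,:2].astype(np.float32)*1000); return np.round(c,1),np.round(s,1),round(a,2)
def inl(P):
    # drop sparse outliers
    from scipy.spatial import cKDTree
    n=cKDTree(P).query(P,6)[0][:,-1]; return P[n<0.006]
C=[];
for c in ["scene","side"]:
    im,d,K,T=snap(c)
    P=pts(np.ones(d.shape,bool),d,K,T); g=im[d>0].astype(int)
    v=g.max(1)
    box=lambda a,b,e,f,h,k:(P[:,0]>a)&(P[:,0]<b)&(P[:,1]>e)&(P[:,1]<f)&(P[:,2]>h)&(P[:,2]<k)
    m=box(.35,.8,-.4,.3,.06,.17)
    print(c,"case",rect(inl(P[m])))
    for n,(e,f) in dict(R=(-.4,-.1),L=(0,.3)).items():
        q=inl(P[box(.4,.75,e,f,.133,.162)&(v<70)]); print(n,len(q),rect(q),q[:,2].max().round(3),"top",rect(q[q[:,2]>.15]))
    m=box(.3,.7,.22,.5,.015,.075); print("tray",rect(inl(P[m])))
    C.append(P[m])
    bl=m&(g[:,2]>g[:,0]+60)
    q=inl(P[bl&(P[:,2]>.035)]); 
    for n,w in (("near",q[q[:,0]<.44]),("mid",q[q[:,0]>.44])): print(n,len(w),rect(w),w[:,2].max().round(3))
    for r in ctrl.silhouettes("tray",c)[:1]:
        q=pts(r["mask"],d,K,T); q=inl(q[(q[:,2]>.015)&(q[:,2]<.075)]); print("tray mask",rect(q))
    q=inl(P[box(.4,.75,-.4,.0,.05,.11)&(g[:,2]>g[:,0]+50)]); 
    if len(q)>9: print("blue",len(q),rect(q),q.mean(0).round(3))
E
python3 fit.py
```

```text
scene case (array([539.3, -22.9]), array([277.4, 654.8]), 2.3)
R 326 (array([ 550. , -316.1]), array([155.4,  11.3]), 1.15) 0.157 top (array([ 548.9, -317.7]), array([152.9,  10. ]), 2.18)
L 429 (array([536.1, 132. ]), array([155.7,  10.7]), 1.62) 0.158 top (array([535.9, 132. ]), array([155.2,  10.7]), 1.62)
tray (array([471.3, 351.6]), array([178.2, 262.4]), 81.65)
near 802 (array([397.1, 357.8]), array([126. ,  32.9]), 82.63) 0.065
mid 873 (array([475.8, 351.3]), array([125.4,  34. ]), 82.73) 0.066
tray mask (array([472.8, 351.1]), array([178.2, 259.5]), 81.75)
side case (array([541.4, -33.2]), array([274.5, 656.9]), 1.45)
R 494 (array([ 549.8, -323.1]), array([159.5,   9.5]), 1.61) 0.159 top (array([ 549.3, -323.1]), array([158.5,   9.4]), 1.66)
L 474 (array([537.5, 127.1]), array([157.4,  11.8]), 1.85) 0.157 top (array([537. , 127.2]), array([156.4,  11.5]), 2.27)
tray (array([474.3, 344. ]), array([173.9, 258. ]), 82.08)
near 229 (array([402.4, 353.8]), array([121.1,  24.9]), 82.2) 0.064
mid 262 (array([482.6, 347.7]), array([121.3,  25. ]), 81.96) 0.065
```

```bash
python3 - <<'E'
from h import *
s=ctrl.get_state();print(s["tool_rot"],s["eef_pos"],s["time_s"],s["finger_gap"])
from scipy.spatial.transform import Rotation as R
q=s["tool_rot"];print(R.from_quat([*q[1:],q[0]]).as_matrix().round(3))
im,d,K,T=snap("side")
P=pts(np.ones(d.shape,bool),d,K,T)
# case ends: steel rim points, along case axes
a=np.radians(1.65);o=np.array([.543,-.095]);X=(P[:,:2]-o)@np.array([[np.cos(a),-np.sin(a)],[np.sin(a),np.cos(a)]])
m=(abs(X[:,0])<.13)&(abs(X[:,1])<.3)&(P[:,2]>.108)&(P[:,2]<.132)
h,e=np.histogram(X[m,1],np.arange(-.3,.3,.004));print([(round(e[i],3),h[i]) for i in range(len(h)) if abs(e[i])>.22])
m=(abs(X[:,0])<.2)&(abs(X[:,1])<.15)&(P[:,2]>.108)&(P[:,2]<.132)
h,e=np.histogram(X[m,0],np.arange(-.2,.2,.004));print([(round(e[i],3),h[i]) for i in range(len(h)) if abs(e[i])>.1])
E
```

```text
[5.78726926e-06 1.28037426e-01 9.91769337e-01 1.19068715e-06] [0.1650637  0.6286742  0.19530301] 1.1 0.08551562770658107
[[-0.967  0.254  0.   ]
 [ 0.254  0.967  0.   ]
 [-0.     0.    -1.   ]]
[(np.float64(-0.3), np.int64(0)), (np.float64(-0.296), np.int64(0)), (np.float64(-0.292), np.int64(0)), (np.float64(-0.288), np.int64(0)), (np.float64(-0.284), np.int64(0)), (np.float64(-0.28), np.int64(0)), (np.float64(-0.276), np.int64(0)), (np.float64(-0.272), np.int64(0)), (np.float64(-0.268), np.int64(0)), (np.float64(-0.264), np.int64(0)), (np.float64(-0.26), np.int64(224)), (np.float64(-0.256), np.int64(269)), (np.float64(-0.252), np.int64(272)), (np.float64(-0.248), np.int64(262)), (np.float64(-0.244), np.int64(78)), (np.float64(-0.24), np.int64(131)), (np.float64(-0.236), np.int64(308)), (np.float64(-0.232), np.int64(107)), (np.float64(-0.228), np.int64(90)), (np.float64(-0.224), np.int64(89)), (np.float64(0.22), np.int64(119)), (np.float64(0.224), np.int64(43)), (np.float64(0.228), np.int64(41)), (np.float64(0.232), np.int64(24)), (np.float64(0.236), np.int64(20)), (np.float64(0.24),
[... 1476 characters left out ...]
p.int64(232)), (np.float64(0.116), np.int64(233)), (np.float64(0.12), np.int64(239)), (np.float64(0.124), np.int64(245)), (np.float64(0.128), np.int64(242)), (np.float64(0.132), np.int64(638)), (np.float64(0.136), np.int64(0)), (np.float64(0.14), np.int64(0)), (np.float64(0.144), np.int64(0)), (np.float64(0.148), np.int64(0)), (np.float64(0.152), np.int64(0)), (np.float64(0.156), np.int64(0)), (np.float64(0.16), np.int64(0)), (np.float64(0.164), np.int64(0)), (np.float64(0.168), np.int64(0)), (np.float64(0.172), np.int64(0)), (np.float64(0.176), np.int64(0)), (np.float64(0.18), np.int64(0)), (np.float64(0.184), np.int64(0)), (np.float64(0.188), np.int64(0)), (np.float64(0.192), np.int64(0))]
```

>>> drive_tool(
  deltas=[
    [[40,0,0,3,0],[40,2.5,-3,2,0],[40,2.5,-3,0,0],[40,2.5,-3,0,0],[40,2.5,-3,0,0]],
  ],
)

```text
time_s: 1.57
eef_pos: [0.2648, 0.509, 0.2448]
tool_rot: [0.0, 0.128, 0.992, 0.001]
contact_force: [-0.1, 0.5, -0.4]
finger_gap: 0.0347
grasp_force: 0.0
```

>>> drive_tool(
  deltas=[
    [[60,1.18,-3.45,0,-6.8],[60,1.18,-3.45,0,-6.8],[60,1.18,-3.45,0,-6.8],[60,1.18,-3.45,0,-6.8],[60,1.18,-3.45,0,-6.8]],
  ],
)

```text
time_s: 1.98
eef_pos: [0.3232, 0.336, 0.2445]
tool_rot: [-0.0, 0.415, 0.91, 0.0]
contact_force: [0.4, -0.9, 0.2]
finger_gap: 0.051
grasp_force: 0.0
```

>>> drive_tool(
  deltas=[
    [[60,1.18,-3.45,0,-6.8],[60,1.18,-3.45,0,-6.8],[60,1.18,-3.45,0,-6.8],[60,1.18,-3.45,0,-6.8],[60,1.18,-3.45,0,-6.8]],
  ],
)

```text
time_s: 2.4
eef_pos: [0.3821, 0.1636, 0.2446]
tool_rot: [-0.0, 0.663, 0.749, 0.001]
contact_force: [0.7, 0.8, -0.2]
finger_gap: 0.0511
grasp_force: 0.0
```

>>> drive_tool(
  deltas=[
    [[60,1.18,-3.45,0,-6.8],[60,1.18,-3.45,0,-6.8],[60,1.18,-3.45,0,-6.8],[60,1.18,-3.45,0,-6.8],[60,1.18,-3.45,0,-6.8]],
  ],
)

```text
time_s: 2.82
eef_pos: [0.4412, -0.009, 0.2447]
tool_rot: [-0.0, 0.853, 0.522, 0.001]
contact_force: [1.2, -0.4, 0.0]
finger_gap: 0.0508
grasp_force: 0.0
```

>>> drive_tool(
  deltas=[
    [[60,1.18,-3.45,0,-6.8],[60,1.18,-3.45,0,-6.8],[60,1.18,-3.45,0,-6.8],[60,1.18,-3.45,0,-6.8],[60,1.18,-3.45,0,-6.8]],
  ],
)

```text
time_s: 3.23
eef_pos: [0.5003, -0.1814, 0.2445]
tool_rot: [-0.0, 0.968, 0.25, 0.0]
contact_force: [0.6, 0.2, 0.1]
finger_gap: 0.0517
grasp_force: 0.0
```

>>> drive_tool(
  deltas=[
    [[60,1.22,-3.47,0,-6.85],[60,1.22,-3.47,0,-6.85],[60,1.22,-3.47,0,-6.85],[60,1.22,-3.47,0,-6.85],[60,0,0,0,0]],
  ],
)

```text
time_s: 3.65
eef_pos: [0.5482, -0.3259, 0.2438]
tool_rot: [0.003, 1.0, 0.011, -0.001]
contact_force: [-1.7, 0.3, -0.1]
finger_gap: 0.0512
grasp_force: 0.0
```

```bash
cat > rail.py <<'E'
from h import *
import sys
s=ctrl.get_state(); print(s["time_s"],s["eef_pos"].round(4) if hasattr(s["eef_pos"],"round") else s["eef_pos"],s["joint_pos"])
im,d,K,T=snap("wrist","w"+sys.argv[1])
P=pts(np.ones(d.shape,bool),d,K,T);g=im[d>0].max(1)
m=(P[:,2]>.14)&(P[:,2]<.165)&(g<70)
q=P[m];print(len(q),q.min(0).round(3),q.max(0).round(3),np.median(q,0).round(4))
if len(q)>20: print(cv2.minAreaRect(q[:,:2].astype(np.float32)*1000))
E
python3 rail.py 1
```

```text
3.65 [ 0.5482 -0.3259  0.2438] [-0.10043994  0.59830531  0.86438955  1.55871312 -0.47107893  1.20356813
 -0.70103935]
1559 [ 0.47  -0.328  0.152] [ 0.627 -0.316  0.157] [ 0.5593 -0.3219  0.1542]
((548.61962890625, -321.9837951660156), (156.85968017578125, 8.926043510437012), 1.705151915550232)
```

View pics/w1.png

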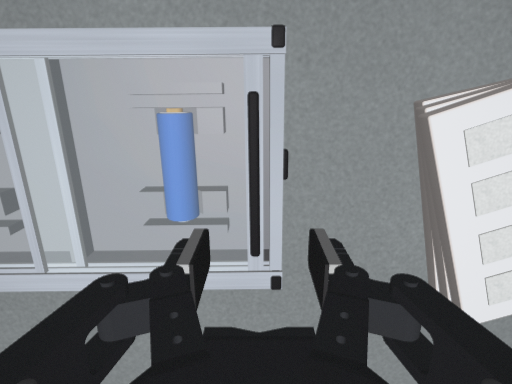

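The rail's top centre is at (0.549, -0.322), and its height of 0.154 matches the given 155 mm. The fingers straddle it, so I'll lower and grip.

>>> drive_tool(
  deltas=[
    [[60,0,0.4,-3.5,0],[60,0,0,-3.5,0],[60,0,0,-2.5,0],[60,0,0,-1.8,0],[60,0,0,0,0]],
  ],
  squeeze=30,
)

```text
time_s: 4.12
eef_pos: [0.5466, -0.3113, 0.1274]
tool_rot: [-0.002, 1.0, 0.018, -0.003]
contact_force: [-0.8, 0.8, -0.6]
finger_gap: 0.0513
grasp_force: 0.0
```

>>> drive_tool(
  deltas=[
    [[0,0,0,0,0],[0,0,0,0,0],[0,0,0,0,0],[0,0,0,0,0],[0,0,0,0,0]],
  ],
)

```text
time_s: 4.53
eef_pos: [0.5492, -0.3149, 0.1324]
tool_rot: [0.0, 1.0, 0.017, 0.001]
contact_force: [-0.8, -0.1, -1.3]
finger_gap: 0.0001
grasp_force: 0.0
```

```bash
python3 rail.py 2; python3 fit.py | grep -E "^(R|L|side|scene)"
```

```text
4.5333 [ 0.5492 -0.3149  0.1324] [-0.06637393  0.70183107  0.77775364  1.67322305 -0.56735459  1.0040641
 -0.63038989]
2540 [ 0.477 -0.327  0.15 ] [ 0.628 -0.315  0.156] [ 0.5922 -0.3206  0.1541]
((552.577392578125, -321.8863220214844), (150.04409790039062, 9.664436340332031), 1.650672197341919)
scene case (array([540.2, -22.6]), array([277.5, 655.2]), 2.58)
R 334 (array([ 549.1, -316.4]), array([153.7,   9.7]), 1.43) 0.157 top (array([ 549.1, -316.4]), array([153.7,   9.7]), 1.45)
L 422 (array([536.5, 132.4]), array([155.5,  10.5]), 1.29) 0.158 top (array([536. , 132.1]), array([154.5,  10.2]), 1.75)
side case (array([539.9, -27.8]), array([281., 668.]), 2.58)
R 351 (array([ 552.5, -322.8]), array([153.4,   9.6]), 1.61) 0.158 top (array([ 552.2, -322.8]), array([153. ,   9.5]), 1.59)
L 471 (array([537. , 127.3]), array([158.7,  11.8]), 1.5) 0.158 top (array([536.1, 127.6]), array([157. ,  11.2]), 1.85)
```

View pics/w2.png

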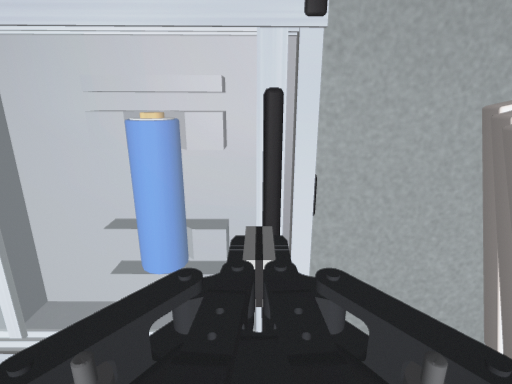

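```bash
python3 - <<'E'
from h import *
s=ctrl.get_state();print(s["eef_pos"],s["finger_gap"],s["grasp_force"],s["contact_force"])
im,d,K,T=snap("wrist")
def p(u,v):
    z=d[v,u];return (T@np.r_[(u-K[0,2])*z/K[0,0],(v-K[1,2])*z/K[1,1],z,1])[:3].round(3)
for v in (150,200,232,245,260,280,300,320):
    print(v,[(u,*p(u,v),im[v,u].max()) for u in (235,250,260,268,273,285)])
cv2.imwrite("pics/w3.png",cv2.resize(im[180:384,180:360,::-1],None,fx=3.2,fy=2.9,interpolation=cv2.INTER_CUBIC))
E
```

```text
[ 0.54866573 -0.31464059  0.131408  ] 0.00023555744779021824 0.0 [-0.47201529  1.35237329 -0.54870348]
150 [(235, np.float64(0.59), np.float64(-0.298), np.float64(0.123), np.uint8(205)), (250, np.float64(0.59), np.float64(-0.308), np.float64(0.123), np.uint8(206)), (260, np.float64(0.591), np.float64(-0.314), np.float64(0.123), np.uint8(221)), (268, np.float64(0.596), np.float64(-0.318), np.float64(0.154), np.uint8(54)), (273, np.float64(0.596), np.float64(-0.321), np.float64(0.153), np.uint8(55)), (285, np.float64(0.579), np.float64(-0.337), np.float64(0.046), np.uint8(195))]
200 [(235, np.float64(0.557), np.float64(-0.299), np.float64(0.122), np.uint8(203)), (250, np.float64(0.557), np.float64(-0.309), np.float64(0.122), np.uint8(203)), (260, np.float64(0.557), np.float64(-0.315), np.float64(0.122), np.uint8(224)), (268, np.float64(0.568), np.float64(-0.319), np.float64(0.155), np.uint8(54)), (273, np.float64(0.568), np.float64(-0.322), np.float64(0.155), np.uint8(53)), (285, np.float64(0.532), np.float64(-0.34), np.float64(0.046), np.uint8(165))]
232 [(235, np.float64(0.533), np.f
[... 2131 characters left out ...]
(0.557), np.float64(-0.318), np.float64(0.225), np.uint8(51)), (273, np.float64(0.565), np.float64(-0.318), np.float64(0.236), np.uint8(36)), (285, np.float64(0.566), np.float64(-0.322), np.float64(0.236), np.uint8(38))]
320 [(235, np.float64(0.566), np.float64(-0.308), np.float64(0.245), np.uint8(38)), (250, np.float64(0.542), np.float64(-0.312), np.float64(0.217), np.uint8(36)), (260, np.float64(0.462), np.float64(-0.319), np.float64(0.123), np.uint8(224)), (268, np.float64(0.542), np.float64(-0.318), np.float64(0.217), np.uint8(36)), (273, np.float64(0.559), np.float64(-0.319), np.float64(0.237), np.uint8(36)), (285, np.float64(0.565), np.float64(-0.321), np.float64(0.244), np.uint8(35))]
```

View pics/w3.png

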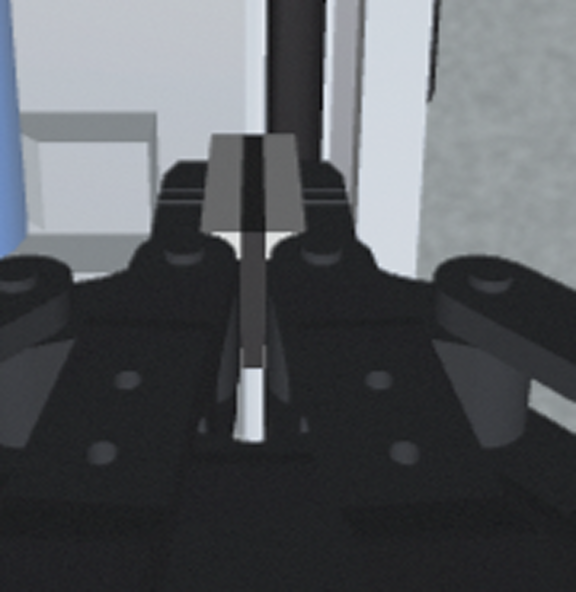

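The shut pads are above the rail: the depth puts their lowest visible edge at z≈0.175, while the reported TCP is at 0.131. The closed gap agrees with the depth. I'll check fingertip height from the fixed cameras.

```bash
python3 - <<'E'
from h import *
s=ctrl.get_state();print(s["eef_pos"],s["tool_rot"],s["joint_pos"])
for c in ("side","scene","wrist"):
    im,d,K,T=snap(c)
    P=pts(np.ones(d.shape,bool),d,K,T);g=im[d>0].max(1)
    for lo in np.arange(.10,.24,.01):
        m=(abs(P[:,0]-.549)<.03)&(abs(P[:,1]+.315)<.03)&(P[:,2]>lo)&(P[:,2]<=lo+.01)&(g<130)
        if m.sum(): q=P[m];print(c,lo.round(2),m.sum(),q.min(0).round(3),q.max(0).round(3))
im,d,K,T=snap("side");im2,*_=snap("scene")
K2=np.array(ctrl.camera_info("scene")["K"]);T2=np.array(ctrl.camera_info("scene")["T"])
def crop(im,K,T):
    p=np.linalg.inv(T)@np.r_[.549,-.315,.16,1];u,v=(K@p[:3]/p[2])[:2].astype(int)
    a=max(0,u-55);b=max(0,v-60);return cv2.resize(im[b:b+110,a:a+110,::-1],(400,400))
cv2.imwrite("pics/s4.png",np.hstack([crop(im,K,T),crop(im2,K2,T2)]))
E
```

```text
[ 0.54865638 -0.31461588  0.13134707] [6.59555203e-06 9.99863913e-01 1.64971196e-02 1.71237705e-05] [-0.0660446   0.7031405   0.77708657  1.6739147  -0.56751223  1.00378948
 -0.63033156]
side 0.11 7 [ 0.529 -0.332  0.117] [ 0.576 -0.33   0.12 ]
side 0.12 88 [ 0.522 -0.332  0.12 ] [ 0.576 -0.286  0.129]
side 0.13 31 [ 0.521 -0.328  0.13 ] [ 0.579 -0.326  0.14 ]
side 0.14 27 [ 0.52  -0.328  0.14 ] [ 0.579 -0.326  0.15 ]
side 0.15 128 [ 0.519 -0.328  0.15 ] [ 0.579 -0.318  0.157]
side 0.16 1 [ 0.558 -0.315  0.169] [ 0.558 -0.315  0.169]
side 0.17 37 [ 0.543 -0.329  0.171] [ 0.56  -0.303  0.18 ]
side 0.18 57 [ 0.543 -0.329  0.18 ] [ 0.561 -0.301  0.19 ]
side 0.19 57 [ 0.549 -0.328  0.19 ] [ 0.562 -0.301  0.2  ]
side 0.2 33 [ 0.549 -0.331  0.2  ] [ 0.563 -0.304  0.21 ]
side 0.21 130 [ 0.541 -0.344  0.21 ] [ 0.564 -0.285  0.22 ]
side 0.22 169 [ 0.539 -0.345  0.22 ] [ 0.563 -0.285  0.23 ]
side 0.23 63 [ 0.537 -0.345  0.23 ] [ 0.568 -0.286  0.24 ]
scene 0.12 25 [ 0.521 -0.318  0.122] [ 0.579 -0.285  0.13 ]
scene 0.13 53 [ 0.52  -0.319  0.13 ] [ 0.579 -0.312  0.14 ]
scene 0.14 54 [ 0.519 -0.3
[... 599 characters left out ...]
  0.104] [ 0.579 -0.337  0.11 ]
wrist 0.11 91 [ 0.519 -0.339  0.11 ] [ 0.578 -0.337  0.118]
wrist 0.12 5 [ 0.533 -0.33   0.122] [ 0.56  -0.329  0.124]
wrist 0.14 30 [ 0.563 -0.317  0.141] [ 0.578 -0.316  0.15 ]
wrist 0.15 866 [ 0.547 -0.327  0.15 ] [ 0.579 -0.317  0.156]
wrist 0.17 358 [ 0.555 -0.328  0.17 ] [ 0.561 -0.301  0.18 ]
wrist 0.18 568 [ 0.555 -0.328  0.18 ] [ 0.561 -0.301  0.19 ]
wrist 0.19 603 [ 0.555 -0.328  0.19 ] [ 0.561 -0.301  0.2  ]
wrist 0.2 782 [ 0.538 -0.335  0.2  ] [ 0.563 -0.293  0.21 ]
wrist 0.21 2682 [ 0.537 -0.345  0.21 ] [ 0.564 -0.285  0.22 ]
wrist 0.22 3886 [ 0.539 -0.345  0.22 ] [ 0.564 -0.285  0.23 ]
wrist 0.23 2048 [ 0.54  -0.345  0.23 ] [ 0.567 -0.285  0.24 ]
```

View pics/s4.png

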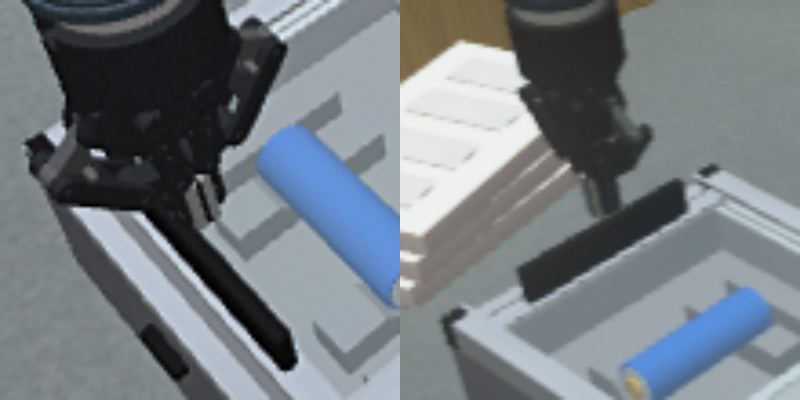

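All three cameras put the fingertips at z≈0.168, so the reported z is about 37 mm too low. x and y agree. The wrist camera's pose is sound, since the rail reads 0.154, so I'll track true tip height from it. Next I'll open, lower by 37 mm more and regrip.

```bash
cat >> h.py <<'E'
def bias():
    s=ctrl.get_state();T=np.array(ctrl.camera_info("wrist")["T"])
    print("t",s["time_s"],"eef",np.round(s["eef_pos"],4),"cam",T[:3,3].round(4),"cam z-eef z",round(T[2,3]-s["eef_pos"][2],4))
E
python3 -c "
from h import *
bias()"
```

```text
t 5.0833 eef [ 0.5486 -0.3146  0.1312] cam [ 0.6208 -0.3123  0.3094] cam z-eef z 0.1782
```

>>> drive_tool(
  deltas=[
    [[60,0,-0.7,0,0],[60,0,0,0,0],[60,0,0,0,0],[60,0,0,-1.2,0],[60,0,0,0,0]],
  ],
)

```text
time_s: 5.5
eef_pos: [0.5477, -0.3206, 0.1171]
tool_rot: [-0.001, 1.0, 0.017, -0.001]
contact_force: [0.4, -0.5, -0.4]
finger_gap: 0.0515
grasp_force: 0.0
```

>>> drive_tool(
  deltas=[
    [[60,0,0,-1.2,0],[60,0,0,-1.2,0],[60,0,0,0,0],[60,0,0,0,0]],
  ],
)

```text
time_s: 5.83
eef_pos: [0.5478, -0.321, 0.0939]
tool_rot: [-0.001, 1.0, 0.016, -0.001]
contact_force: [-0.4, 0.2, 0.4]
finger_gap: 0.0512
grasp_force: 0.0
```

```bash
python3 -c "
from h import *
bias()"
```

```text
t 5.8333 eef [ 0.5478 -0.321   0.0939] cam [ 0.6204 -0.3189  0.272 ] cam z-eef z 0.178
```

>>> drive_tool(
  deltas=[
    [[0,0,0,0,0],[0,0,0,0,0],[0,0,0,0,0],[0,0,0,0,0],[0,0,0,0,0]],
  ],
  squeeze=30,
)

```text
time_s: 6.25
eef_pos: [0.549, -0.3219, 0.0959]
tool_rot: [0.0, 1.0, 0.016, 0.0]
contact_force: [0.2, -0.5, 1.8]
finger_gap: 0.0093
grasp_force: 32.3
```

Gripped: the gap is 9 mm on a 10 mm rail. Now I'll slide it towards the case's +y.

>>> drive_tool(
  deltas=[
    [[0,-0.04,1.5,0,0],[0,-0.08,2.6,0,0],[0,-0.08,2.6,0,0],[0,-0.08,2.6,0,0],[0,-0.08,2.6,0,0]],
  ],
)

```text
time_s: 6.67
eef_pos: [0.5456, -0.2034, 0.0959]
tool_rot: [0.001, 1.0, 0.016, 0.001]
contact_force: [1.9, -4.3, -2.8]
finger_gap: 0.0095
grasp_force: 33.6
```

>>> drive_tool(
  deltas=[
    [[0,-0.08,2.6,0,0],[0,-0.06,2.0,0,0],[0,-0.04,1.5,0,0],[0,-0.03,1.0,0,0],[0,0,0,0,0]],
  ],
)

```text
time_s: 7.08
eef_pos: [0.5434, -0.1292, 0.0958]
tool_rot: [-0.001, 1.0, 0.018, 0.0]
contact_force: [-0.8, 3.5, 4.3]
finger_gap: 0.0091
grasp_force: 34.7
```

>>> drive_tool(
  deltas=[
    [[0,-0.01,0.3,0,0],[0,-0.01,0.3,0,0],[0,0,0,0,0]],
  ],
)

```text
time_s: 7.33
eef_pos: [0.5433, -0.1264, 0.0958]
tool_rot: [0.0, 1.0, 0.016, 0.001]
contact_force: [1.0, -1.1, 4.4]
finger_gap: 0.0095
grasp_force: 34.6
```

>>> drive_tool(
  deltas=[
    [[0,-0.01,0.3,0,0],[0,0,0.2,0,0],[0,0,0,0,0]],
  ],
)

```text
time_s: 7.58
eef_pos: [0.5432, -0.122, 0.0958]
tool_rot: [0.001, 1.0, 0.016, 0.001]
contact_force: [0.7, -3.6, 4.7]
finger_gap: 0.0096
grasp_force: 34.6
```

>>> drive_tool(
  deltas=[
    [[0,0,0.2,0,0],[0,0,0.2,0,0],[0,0,0,0,0]],
  ],
)

```text
time_s: 7.83
eef_pos: [0.5431, -0.1183, 0.0958]
tool_rot: [0.001, 1.0, 0.016, 0.001]
contact_force: [0.4, -4.9, 4.7]
finger_gap: 0.0095
grasp_force: 34.6
```

>>> drive_tool(
  deltas=[
    [[0,0,0.2,0,0],[0,0,0.2,0,0],[0,0,0,0,0]],
  ],
)

```text
time_s: 8.08
eef_pos: [0.5432, -0.1184, 0.0959]
tool_rot: [0.004, 1.0, 0.015, 0.001]
contact_force: [3.5, -15.6, -1.6]
finger_gap: 0.0093
grasp_force: 33.7
```

```bash
python3 fit.py | grep -E "^(L|side|scene)"
```

```text
scene case (array([539.7, -22.5]), array([275.5, 654.9]), 2.35)
L 417 (array([535.8, 141.3]), array([156. ,  10.7]), 1.43) 0.158 top (array([535.5, 140.9]), array([155.4,   9.5]), 1.72)
side case (array([541.6, -32.1]), array([274.1, 659.2]), 1.46)
L 451 (array([536.8, 135.1]), array([157.8,  10.9]), 1.07) 0.158 top (array([537. , 135.6]), array([156.5,  10. ]), 0.81)
```

The right door is against its stop: 15.6 N with no further motion. The left door was pushed nearly shut. I'll back off, release, rise and go above the cell.

>>> drive_tool(
  deltas=[
    [[0,0,-0.2,0,0],[40,0,0,0,0],[40,0,0,0,0],[40,0,0,0,0],[40,0,0,0,0]],
  ],
)

```text
time_s: 8.7
eef_pos: [0.5422, -0.1136, 0.0948]
tool_rot: [-0.001, 1.0, 0.017, -0.001]
contact_force: [0.3, -0.4, 0.5]
finger_gap: 0.034
grasp_force: 0.0
```

>>> drive_tool(
  deltas=[
    [[60,0,0,2,0],[60,0,0,3,0],[80,0,0,3,0],[80,0.1,-3.5,2,0],[80,0.1,-4,0,0]],
  ],
)

```text
time_s: 9.12
eef_pos: [0.5482, -0.1872, 0.199]
tool_rot: [-0.0, 1.0, 0.02, 0.003]
contact_force: [2.2, -1.3, 0.3]
finger_gap: 0.0684
grasp_force: 0.0
```

>>> drive_tool(
  deltas=[
    [[90,0.1,-4,0,0],[90,0,0,0,0],[90,0,0,0,0]],
  ],
)

```text
time_s: 9.37
eef_pos: [0.5445, -0.2324, 0.1954]
tool_rot: [0.0, 1.0, 0.014, -0.0]
contact_force: [0.3, 1.3, -0.7]
finger_gap: 0.0764
grasp_force: 0.0
```

```bash
python3 - <<'E'
from h import *
bias()
im,d,K,T=snap("wrist","w5")
P=pts(np.ones(d.shape,bool),d,K,T);g=im[d>0].astype(int)
m=(g[:,2]>g[:,0]+60)&(abs(P[:,1]+.235)<.06)&(P[:,2]>.03)&(P[:,2]<.12)
q=P[m];print(len(q),q.min(0).round(3),q.max(0).round(3),cv2.minAreaRect(q[:,:2].astype(np.float32)*1000))
t=q[q[:,2]>np.percentile(q[:,2],97)-.003];print("crest",t.mean(0).round(4))
m=(P[:,2]>.14)&(P[:,2]<.165)&(g.max(1)<70);q=P[m];print("rail",len(q),np.median(q,0).round(3))
for r in ctrl.spot_in("blue_cell_center","wrist")[:2]: print(r["confidence"],(T@np.r_[r["point"],1])[:3].round(4))
# clear door? side view rails
E
python3 fit.py | grep -E "^(R|L|side|scene)"
```

```text
t 9.3667 eef [ 0.5445 -0.2324  0.1954] cam [ 0.6167 -0.2302  0.3735] cam z-eef z 0.1782
4634 [ 0.465 -0.253  0.049] [ 0.606 -0.211  0.097] ((535.4166259765625, -231.966552734375), (139.81423950195312, 39.548728942871094), 1.214316487312317)
crest [ 0.5463 -0.232   0.0939]
rail 3506 [ 0.558 -0.121  0.153]
0.97 [ 0.5486 -0.2323  0.0921]
scene case (array([538.6, -24. ]), array([273.1, 650.5]), 1.55)
R 395 (array([ 543.6, -114. ]), array([155.3,  11.3]), 1.51) 0.158 top (array([ 543.2, -114. ]), array([154.4,  11.3]), 1.51)
L 408 (array([537.4, 141.4]), array([152.7,  10. ]), 1.51) 0.158 top (array([537. , 141.2]), array([151.9,   9.7]), 1.51)
side case (array([540.3, -30.6]), array([276.8, 661.9]), 1.96)
R 495 (array([ 545.3, -119.9]), array([154.9,   9.6]), 1.49) 0.157 top (array([ 545.3, -119.9]), array([154.8,   9.6]), 1.33)
L 458 (array([536.5, 135.5]), array([159. ,  10.6]), 1.42) 0.158 top (array([536.4, 135.7]), array([157.7,  10.1]), 1.38)
```

View pics/w5.png

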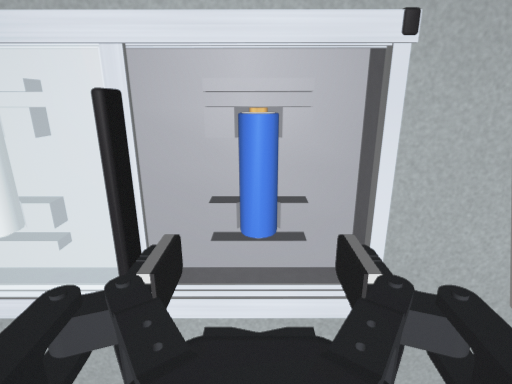

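The blue cell's axis is at y=-0.232, with its crest at 0.094 as expected, midway between the fingers. The door rail is clear at the left (110,170). I'll lower and grip.

>>> drive_tool(
  deltas=[
    [[90,0.15,0,-3.5,0],[90,0.1,0,-4,0],[90,0,0,-4,0],[90,0,0,-3.5,0],[90,0,0,0,0]],
  ],
)

```text
time_s: 10.08
eef_pos: [0.5438, -0.2258, 0.0391]
tool_rot: [-0.002, 1.0, 0.017, -0.005]
contact_force: [-1.1, 0.7, -0.5]
finger_gap: 0.0768
grasp_force: 0.0
```

>>> drive_tool(
  deltas=[
    [[90,0,0,-1.5,0],[90,0,0,-1.2,0],[90,0,0,0,0],[90,0,0,0,0]],
  ],
)

```text
time_s: 10.42
eef_pos: [0.5488, -0.2298, 0.0191]
tool_rot: [0.0, 1.0, 0.017, 0.001]
contact_force: [-0.0, -0.2, 0.7]
finger_gap: 0.0767
grasp_force: 0.0
```

```bash
python3 -c "
from h import *
bias()"
```

```text
t 10.4167 eef [ 0.5488 -0.2298  0.0191] cam [ 0.6207 -0.2273  0.1974] cam z-eef z 0.1783
```

>>> drive_tool(
  deltas=[
    [[90,-0.2,-0.2,-0.2,0],[60,0,0,0,0],[35,0,0,0,0],[35,0,0,0,0],[35,0,0,0,0]],
  ],
  squeeze=40,
)

```text
time_s: 10.83
eef_pos: [0.5465, -0.2322, 0.017]
tool_rot: [0.0, 1.0, 0.016, 0.001]
contact_force: [-1.4, -0.1, 4.5]
finger_gap: 0.0391
grasp_force: 39.8
```

>>> drive_tool(
  deltas=[
    [[20,0,0,0,0],[20,0,0,0,0],[20,0,0,0,0]],
  ],
)

```text
time_s: 11.08
eef_pos: [0.5465, -0.2322, 0.017]
tool_rot: [0.0, 1.0, 0.016, 0.0]
contact_force: [-1.5, -0.2, 6.6]
finger_gap: 0.039
grasp_force: 39.8
```

>>> drive_tool(
  deltas=[
    [[20,0,0,1.5,0],[20,0,0,3,0],[20,0,0,3,0],[20,0,0,3.5,0],[20,0,0,3.5,0]],
  ],
)

```text
time_s: 11.5
eef_pos: [0.5451, -0.231, 0.1628]
tool_rot: [-0.0, 1.0, 0.016, -0.001]
contact_force: [0.2, -0.3, -2.7]
finger_gap: 0.0387
grasp_force: 41.0
```

>>> drive_tool(
  deltas=[
    [[20,0,0,3,0],[20,0,1.0,0.5,0],[20,0,2.8,0,0],[20,0,3.4,0,4],[20,0,3.4,0,6]],
  ],
)

```text
time_s: 11.92
eef_pos: [0.5449, -0.1239, 0.1958]
tool_rot: [-0.0, 0.995, 0.104, -0.001]
contact_force: [0.8, 0.9, -2.5]
finger_gap: 0.0391
grasp_force: 41.2
```

>>> drive_tool(
  deltas=[
    [[20,0,3.4,0,6],[20,0,3.4,0,6],[20,0,3.4,0,6],[20,0,3.4,0,6],[20,0,3.4,0,6]],
  ],
)

```text
time_s: 12.33
eef_pos: [0.5446, 0.0467, 0.1958]
tool_rot: [-0.0, 0.933, 0.36, -0.001]
contact_force: [1.2, -0.0, -2.7]
finger_gap: 0.0388
grasp_force: 41.3
```

>>> drive_tool(
  deltas=[
    [[20,0.1,3.4,0,6],[20,0.1,3.4,0,6],[20,0.1,3.4,0,6],[20,0.1,3.4,0,6],[20,0.1,3.4,0,6]],
  ],
)

```text
time_s: 12.75
eef_pos: [0.5494, 0.2163, 0.1956]
tool_rot: [-0.0, 0.808, 0.589, -0.001]
contact_force: [0.8, -0.1, -3.3]
finger_gap: 0.0388
grasp_force: 41.2
```

>>> drive_tool(
  deltas=[
    [[20,0.1,3.4,0,5],[20,0.1,3.4,0,4.8],[20,0,3,0,0],[20,0,2.2,0,0],[20,0,0,0,0]],
  ],
)

```text
time_s: 13.17
eef_pos: [0.5497, 0.3418, 0.1948]
tool_rot: [-0.002, 0.754, 0.657, -0.0]
contact_force: [-0.6, 0.9, -3.0]
finger_gap: 0.0392
grasp_force: 41.2
```

```bash
python3 - <<'E'
from h import *
bias();s=ctrl.get_state();print(s["tool_rot"],s["grasp_force"])
im,d,K,T=snap("wrist","w6")
P=pts(np.ones(d.shape,bool),d,K,T);g=im[d>0].astype(int)
# held cell: blue above z .15
b=(g[:,2]>g[:,0]+50)
q=P[b&(P[:,2]>.15)];print("held",len(q),q.min(0).round(3),q.max(0).round(3),cv2.minAreaRect(q[:,:2].astype(np.float32)*1000) if len(q)>5 else "")
q=P[b&(P[:,2]<.075)&(P[:,2]>.05)];print("low blue",len(q),cv2.minAreaRect(q[:,:2].astype(np.float32)*1000) if len(q)>5 else "")
w=(g.min(1)>170)&(P[:,2]>.03)&(P[:,2]<.045);q=P[w];print("white",len(q),cv2.minAreaRect(q[:,:2].astype(np.float32)*1000))
E
python3 fit.py | grep -E "tray|near|mid"
```

```text
t 13.1667 eef [0.5497 0.3418 0.1948] cam [0.5604 0.4126 0.3731] cam z-eef z 0.1783
[-1.94820865e-03  7.53751179e-01  6.57156959e-01 -3.10333690e-04] 41.21429622173309
held 16871 [0.528 0.309 0.253] [0.577 0.402 0.306] ((552.4110107421875, 355.5587158203125), (89.13150787353516, 38.920135498046875), 81.93936157226562)
low blue 9806 ((580.8162841796875, 375.48486328125), (441.1029357910156, 146.08712768554688), 8.808650016784668)
white 6848 ((473.580810546875, 348.3041687011719), (171.59205627441406, 253.81150817871094), 82.18745422363281)
tray (array([471.5, 352.1]), array([177.4, 261.8]), 81.62)
near 515 (array([397.9, 358.7]), array([123.1,  31.8]), 83.14) 0.066
mid 889 (array([476.5, 351.6]), array([124.3,  33.6]), 82.77) 0.066
tray mask (array([471.6, 351.7]), array([176. , 262.2]), 82.24)
tray (array([474.3, 346.2]), array([174.4, 258. ]), 82.61)
near 237 (array([402.2, 353.3]), array([121.3,  25.9]), 82.42) 0.064
mid 279 (array([481.1, 346.2]), array([121.3,  26.5]), 81.91) 0.064
tray mask (array([474.3, 346.2]), array([174.4, 258. ]), 82.61)
```

View pics/w6.png

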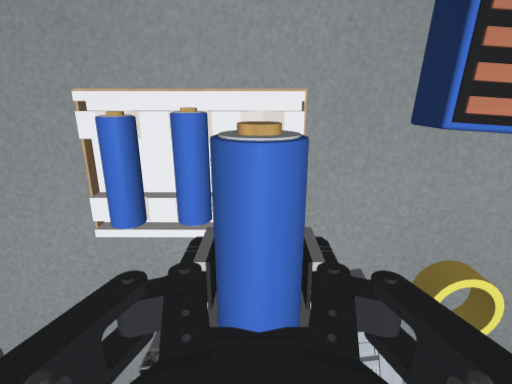

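```bash
python3 - <<'E'
from h import *
bias()
im,d,K,T=snap("wrist")
P=pts(np.ones(d.shape,bool),d,K,T);g=im[d>0].astype(int)
b=(g[:,2]>g[:,0]+50)
for n,lo,hi in (("near",.36,.43),("mid",.44,.515)):
    q=P[b&(P[:,2]<.075)&(P[:,2]>.03)&(P[:,0]>lo)&(P[:,0]<hi)&(P[:,1]>.25)&(P[:,1]<.45)]
    t=q[q[:,2]>.058];vx=np.polyfit(t[:,1]-.348,t[:,0],1)
    print(n,len(q),cv2.minAreaRect(q[:,:2].astype(np.float32)*1000),"crest",t.mean(0).round(4),"x@.348",vx[1].round(4),"yaw",np.degrees(vx[0]).round(1),"y",q[:,1].min().round(3),q[:,1].max().round(3))
q=P[b&(P[:,2]>.2)&(P[:,1]>.37)]
t=q[q[:,2]>.268];print("held z hist",np.percentile(q[:,2],[1,25,50,75,99]).round(3),"crest",t.mean(0).round(4),"end y",np.percentile(t[:,1],[98,100]))
E
```

```text
t 13.4167 eef [0.553  0.3327 0.196 ] cam [0.564  0.404  0.3741] cam z-eef z 0.1781
near 4233 ((394.97998046875, 351.09161376953125), (136.09381103515625, 37.34033203125), 81.8753662109375) crest [0.3956 0.361  0.0605] x@.348 0.3939 yaw 7.6 y 0.286 0.42
mid 3930 ((474.5211181640625, 347.47979736328125), (129.7360076904297, 37.408531188964844), 82.24018096923828) crest [0.4748 0.3537 0.0605] x@.348 0.474 yaw 7.7 y 0.283 0.413
held z hist [0.261 0.268 0.271 0.273 0.274] crest [0.5601 0.3807 0.2717] end y [0.39088271 0.3923967 ]
```

>>> drive_tool(
  deltas=[
    [[20,0,0.3,-3,0],[20,0,0.3,-4,0],[20,0,0,-4,0],[20,0,0,-4,0],[20,0,0,-2,0]],
  ],
)

```text
time_s: 13.88
eef_pos: [0.5503, 0.3379, 0.0216]
tool_rot: [-0.0, 0.757, 0.654, -0.003]
contact_force: [-0.5, 0.0, -3.6]
finger_gap: 0.039
grasp_force: 41.1
```

>>> drive_tool(
  deltas=[
    [[20,0,0,-1,0],[20,0,0,0,0],[20,0,0,0,0]],
  ],
)

```text
time_s: 14.13
eef_pos: [0.5542, 0.3401, 0.0174]
tool_rot: [0.0, 0.757, 0.654, 0.001]
contact_force: [0.1, 0.1, -2.1]
finger_gap: 0.0389
grasp_force: 41.1
```

```bash
python3 - <<'E'
from h import *
bias();s=ctrl.get_state();print(s["tool_rot"])
im,d,K,T=snap("wrist","w7")
P=pts(np.ones(d.shape,bool),d,K,T);g=im[d>0].astype(int)
b=(g[:,2]>g[:,0]+50)
q=P[b&(P[:,2]>.085)&(P[:,1]>.37)&(P[:,0]>.52)&(P[:,0]<.6)];z=np.percentile(q[:,2],99)
print("held crest z",z,"rect",cv2.minAreaRect(q[:,:2].astype(np.float32)*1000),"end y",q[:,1].max())
E
```

```text
t 14.1333 eef [0.5542 0.3401 0.0174] cam [0.5648 0.4111 0.1956] cam z-eef z 0.1782
[2.94566261e-04 7.56773032e-01 6.53677381e-01 6.10656500e-04]
held crest z 0.0957967756940385 rect ((560.8837280273438, 383.0128173828125), (30.637853622436523, 35.03526306152344), 82.25732421875) end y 0.4002202128611367
```

View pics/w7.png

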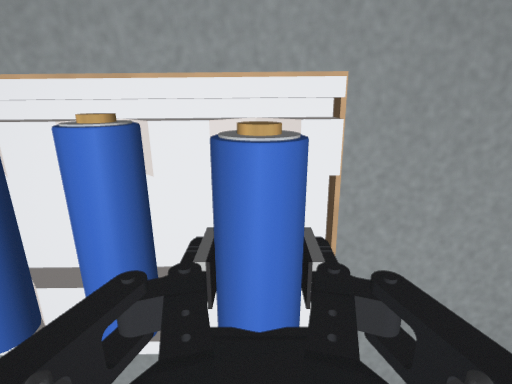

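The cell is over the free groove, parallel to its neighbours, with its end inside the end stop. Its axis is at about 0.0755, so it has 33 mm to go down.

>>> drive_tool(
  deltas=[
    [[20,-0.1,0,-1,0],[20,0,0,-1,0],[20,0,0,-0.7,0],[20,0,0,0,0]],
  ],
)

```text
time_s: 14.52
eef_pos: [0.5507, 0.3399, -0.0125]
tool_rot: [-0.0, 0.756, 0.654, -0.001]
contact_force: [-0.7, -0.3, -3.3]
finger_gap: 0.0386
grasp_force: 41.2
```

>>> drive_tool(
  deltas=[
    [[20,0,0,-0.2,0],[20,0,0,-0.2,0],[20,0,0,-0.1,0],[20,0,0,0,0]],
  ],
)

```text
time_s: 14.85
eef_pos: [0.5526, 0.3405, -0.0153]
tool_rot: [0.0, 0.756, 0.654, 0.0]
contact_force: [-0.7, -0.2, -1.7]
finger_gap: 0.0386
grasp_force: 41.4
```

>>> drive_tool(
  deltas=[
    [[20,0,0,-0.1,0],[20,0,0,-0.1,0],[20,0,0,0,0]],
  ],
)

```text
time_s: 15.1
eef_pos: [0.5529, 0.3404, -0.0157]
tool_rot: [0.0, 0.756, 0.654, 0.0]
contact_force: [-3.4, -3.1, 11.9]
finger_gap: 0.0388
grasp_force: 42.7
```

The cell is seated: 12 N upward at the predicted height. I'll release it.

>>> drive_tool(
  deltas=[
    [[20,0,0,0.1,0],[50,0,0,0,0],[65,0,0,0,0],[65,0,0,0,0],[65,0,0,0,0]],
  ],
)

```text
time_s: 15.52
eef_pos: [0.5521, 0.3405, -0.0168]
tool_rot: [-0.0, 0.757, 0.654, 0.0]
contact_force: [0.1, 0.3, 0.8]
finger_gap: 0.0555
grasp_force: 0.0
```

>>> drive_tool(
  deltas=[
    [[65,0,0,1,0],[65,0,0,2.5,0],[65,0,0,4,0],[65,0,0,4,0],[65,0,0,4,0]],
  ],
)

```text
time_s: 15.93
eef_pos: [0.5519, 0.34, 0.1405]
tool_rot: [0.0, 0.757, 0.654, -0.0]
contact_force: [0.1, 0.7, 0.5]
finger_gap: 0.0556
grasp_force: 0.0
```

>>> drive_tool(
  deltas=[
    [[65,0,0,3,0],[65,0,0,3,0],[65,0,0,0,0]],
  ],
)

```text
time_s: 16.18
eef_pos: [0.5559, 0.3419, 0.206]
tool_rot: [0.001, 0.757, 0.654, 0.006]
contact_force: [1.9, -0.0, 1.0]
finger_gap: 0.0557
grasp_force: 0.0
```

```bash
python3 - <<'E'
from h import *
bias()
im,d,K,T=snap("scene","s8")
P=pts(np.ones(d.shape,bool),d,K,T);g=im[d>0].astype(int)
b=(g[:,2]>g[:,0]+50)
for c in ("wrist","side"):
    im2,d2,K2,T2=snap(c);P=pts(np.ones(d2.shape,bool),d2,K2,T2);g=im2[d2>0].astype(int);b=(g[:,2]>g[:,0]+50)
    for lo,hi in ((.36,.435),(.44,.515),(.517,.6)):
        q=P[b&(P[:,2]<.1)&(P[:,2]>.03)&(P[:,0]>lo)&(P[:,0]<hi)&(P[:,1]>.25)&(P[:,1]<.45)]
        if len(q)>20: print(c,len(q),cv2.minAreaRect(q[:,:2].astype(np.float32)*1000),np.percentile(q[:,2],99).round(3))
E
python3 fit.py | grep -E "^(R|L)"
```

```text
t 16.1833 eef [0.5559 0.3419 0.206 ] cam [0.565  0.4119 0.3847] cam z-eef z 0.1787
wrist 3995 ((395.052490234375, 354.8277587890625), (129.16827392578125, 38.15699768066406), 81.85039520263672) 0.063
wrist 3696 ((474.25439453125, 347.4820556640625), (129.02821350097656, 37.66084289550781), 82.12956237792969) 0.063
wrist 3587 ((551.851806640625, 330.253662109375), (136.54110717773438, 38.13722229003906), 82.17201232910156) 0.063
side 384 ((397.376220703125, 354.9134521484375), (125.39177703857422, 36.60445022583008), 81.04994201660156) 0.064
side 407 ((477.8362731933594, 348.4165954589844), (124.89122009277344, 34.581504821777344), 82.05403137207031) 0.064
side 448 ((550.4779052734375, 347.81842041015625), (152.72787475585938, 49.334495544433594), 82.7917709350586) 0.064
R 385 (array([ 545. , -114.7]), array([152.7,  12.4]), 2.32) 0.158 top (array([ 544.5, -114.4]), array([151.7,  11.6]), 0.64)
L 398 (array([536. , 140.9]), array([154.9,   9.9]), 1.64) 0.158 top (array([535.5, 140.9]), array([153.9,   9.7]), 1.44)
R 512 (array([ 544.4, -120.2]), array([157.8,  10.3]), 1.43) 0.157 top (array([ 544. , -119.8]), array([157.1,   9.5]), 1.75)
L 453 (array([536.4, 135.7]), array([159. ,  11.6]), 0.88) 0.157 top (array([535.7, 136.1]), array([157.6,  11.4]), 1.31)
```

View pics/s8.png

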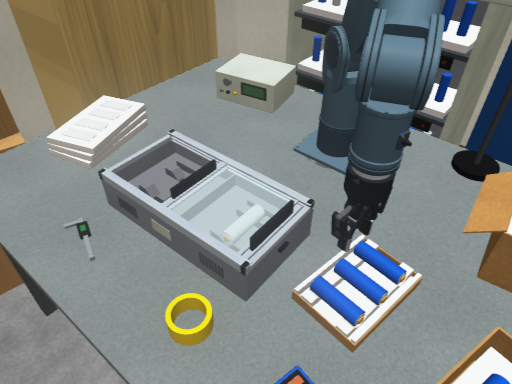

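All three cells lie in the tray at the same height (crest 0.063). The right door is fully open under its rail at (193,178), and the bare cell is untouched.

```bash
python3 -c "
from station import ctrl
print(ctrl.hand_in())"
```

```text
the job is handed in; nothing more can be done
None
```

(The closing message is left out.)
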